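# Set up the tilting drawing board

### The job

Get the drawing board ready for work: first take the stone paperweight off the board while it lies flat and set it down on the stack of loose sketches, then raise the board to 35 degrees, where its stiff hinge will hold it. Finally lay the rule, flat side down, lengthwise along the bottom of the tilted board, resting against both ledge stops, and leave the pencil pot, stapler, ink jar and tape roll standing where they are.

Things in the scene. Friction and masses are not known exactly. Their poses are not given: they have to be found in the camera images.
- easel: fixed pale wooden rail frame under the drawing board, 40 mm high, in a new place each time; origin on the desk under the middle of the lowered board. x points from the board's low hinged edge, on the robot's right, to its free edge on the left (within 0.22 rad of world +y); y along the hinge. The rails end 70 mm short of the free edge, so below the hand slot it is empty down to the desk.
- board_hinge (a point): middle of the hinge axis at the board's low edge, 45 mm above the desk; axes as the easel's. A thin steel quadrant arc of radius 100 mm stands about it at each side (y = +-171 mm), from level to 60 degrees, with black ticks every 5 degrees and a long red mark at 35; a black knob on the board's side edge rides along it as pointer.
- board (a joint): angle of the board above level, rad: 0 = flat on its frame (start), grows as the free edge rises, limit 1.15; 35 degrees = 0.611. A friction hinge of about 1.4 N m that stays where it is left; lifting at the hand slot takes about 9 N. Board of plywood 330 mm wide, 250 mm deep, 10 mm thick, 0.5 kg.
- board_grip (a point): place to hold the board: middle of the 24 mm wide strip (x -12 to +12 mm) between its hand slot and free edge, 238 mm from the hinge axis, mid thickness; moves with the board. x up the board, away from the hinge; y along the hinge; z normal, upward. Through slot x -58 to -12, y -60 to +60 mm. Pinch across x, one finger in the slot, one beyond the edge, fingers normal to the board.
- ledge (a point): on the board's upper face, midway between the two aluminium ledge stops of its low edge, in line with their up-slope faces; 11 mm up the board from the hinge axis, 5 mm above it. Moves with the board, axes as board_grip's. Each stop: y from 62 to 108 mm either side, x -10 to 0, 12 mm high above the face; between them a free gap of 125 mm. The taped white sheet has no thickness.
- stone_center (a point): centre of the grey stone paperweight, a round flattish pebble 45 mm across and 28 mm high (this point is 14 mm above its flat underside), 0.1 kg, round so any yaw will do; it starts on the flat board's surface, 50 mm above the desk; z is its upward axis
- sketches_top (a point): middle of the top face of the stack of loose sketch sheets, 210 mm (x) by 148 mm (y), 12 mm high, heavy and fixed on the desk past the board's free or its low edge; z up
- rule_center (a point): centre of the safety rule, 8.5 mm above its underside; z up. Aluminium blade 220 mm long (x), 40 wide (y), 4 thick, with a blue finger guard along its middle to pinch it by: 200 long, 14 wide, from 4 to 17 mm above the underside. 0.08 kg. Lies flat on the desk past the board's free or low edge, opposite the sketches, within 0.35 rad of the easel's x. Either long edge may go against the stops.
- pencil_pot: white pot, 72 mm across, 90 mm high, with pencils up to 178 mm; origin under its middle. Bystander on the desk beyond or beside the board; the four bystanders trade places.
- stapler: white and black stapler 130 by 36 mm (x by y), 52 mm high; origin under its middle. Bystander.
- ink: ink jar 52 mm across, 62 mm high; origin under its middle. Bystander.
- tape: yellow roll of tape 84 mm across, 24 mm high, lying flat; origin under its middle. Bystander.
Not all that is in view belongs to the job. Of the things like the part that bears stone_center, leave any that is orange; of the rest the smaller one is meant.

How it is judged:
On the way, in this order (a step that is already met when the one before it is completed fails the run):
1. the stone stands on the stack of sketches, let go, with the board still lying flat (x of stone_center in the frame of sketches_top between -0.09 and 0.09 m and y of stone_center in the frame of sketches_top between -0.06 and 0.06 m and z of stone_center in the frame of sketches_top below 0.019 m and contact force between the fingers and stone below 0.05 N and value of joint board below 0.1 rad), for 0.1 s.
2. the board stays at 35 degrees (within 4) with nothing holding it and the rule not yet on it (value of joint board between 0.541 and 0.681 rad and contact force between the fingers and board below 0.05 N and distance between rule_center and ledge above 0.1 m), for 0.2 s.
At the end, for the whole second after the job is handed in: the board stands by itself at 35 degrees (within 4); the stone rests on the stack of sketches; the rule lies flat on the board, blade down, its long edge against both ledge stops (within 7 mm and 0.1 rad) and its middle within 45 mm of the board's centre line; all is released and at rest (value of joint board between 0.541 and 0.681 rad and x of stone_center in the frame of sketches_top between -0.09 and 0.09 m and y of stone_center in the frame of sketches_top between -0.06 and 0.06 m and z of stone_center in the frame of sketches_top between 0.009 and 0.019 m and x of rule_center in the frame of ledge between 0.014 and 0.027 m and y of rule_center in the frame of ledge between -0.045 and 0.045 m and z of rule_center in the frame of ledge between 0.004 and 0.013 m and angle between the x axis of rule_center and the y axis of ledge, either way round below 0.1 rad and angle between the z axis of rule_center and the z axis of ledge, either way round below 0.1 rad and linear speed of each of rule, stone below 0.02 m/s and angle between rule_center's own z axis and vertical below 0.8 rad); the robot touches nothing.
It fails at once if a bystander is shifted by more than 25 mm or knocked over (distance of any of pencil_pot, stapler, ink, tape from where it was at the start of the episode above 0.025 m or angle between any of pencil_pot, stapler, ink, tape's own z axis and vertical above 0.5 rad).
It also fails if it takes over 69 s, if anything falls off the work surface, if the arm or the gripper's body presses on something with over 40 N, if the wrist force passes 120 N, or if a joint passes its speed limit or range.

### The arm

A 7-joint arm with a two-finger parallel gripper is mounted at the origin on the work surface. World frame = base frame: x ahead of the robot, y to its left, z up, the work surface at z = 0. Lengths are in m, angles in rad, forces in N, time in s.
With the tool pointing down it reaches from about 0.4 to 0.85 m from the base axis. Payload 10.4 kg.
Tool frame: the origin (TCP) lies on the centre line of the jaws, within the pads' length; the fingertips stand 8 mm ahead of it and the grasp point (between the pads) lies 11 mm behind it (r.finger_overhang is the distance from the TCP to the fingertips, in m); z points along the fingers, y is the line along which they close (so a half turn about z gives the same grasp; the last joint's range is limited). The gripper opens to 87 mm and grips with 3 to 60 N. Pads are 19 mm wide; open, the fingers measure 117 mm over their backs; the gripper's body (75 mm by 190 mm) begins 51 mm behind the grasp point.
Start: joints at [-1.271, 0.332, -0.065, 1.46, 0.022, 1.35, -0.088], TCP at [0.198, 0.593, 0.231] pointing down, gripper open.
Joint ranges: [-2.6, 2.6], [-0.5, 2.12], [-1.47, 1.34], [0.16, 2.42], [-1.27, 4.41], [0.06, 2.06], [-2.6, 2.6]. Speed limits (rad/s): [2.22, 2.22, 2.79, 2.79, 3.14, 3.14, 3.14].

### API

Orientations are given as a unit quaternion [x, y, z, w].
In Python, from bench import r, vision gives the robot as it stands.
- The arm moves only by the tool drive_tool, never from a script. Its argument "series" is a list of rows, each a list of 2 entries, a list of its own where there are three numbers: the shift along the world's x, y, z in cm, then the turn about the world's z in degrees. A call has exactly 10 rows; each row shifts and turns the commanded pose from where the row before left it; what a row does not reach is not made up. A row lasts 1/8 s, in which the tool goes at most 62.5 mm and 10.7 degrees, less where a joint would pass 70% of its speed; a pose out of reach is approached as far as the arm can. A call with a gripper value outside its range is refused whole. "hand" is the closure, from 0 (fully open) to 1 (shut), set as the call begins (left out, the last holds). The fingers move at their own pace and stop on an object; "newtons" is the grip in N (left out, the last holds). Time passes only in rows, so rows that do not move let the fingers close, or fill a call up. It gives the time, the measured TCP pose, the force, the opening and the grip force at its end, in the units of the state.
- r.read_state(): the state, without advancing time (a new reading comes with each control period).
- vision.camera(name): name is "scene" or "side" or "wrist"; returns a dict with "color" (480x640x3 uint8, red, green, blue), "intrinsics" (3x3 intrinsics, pixels), "k1" (the pictures are not rectified: a ray, as slopes to the right and down, at radius r is drawn at 1 + k1 r^2 times it, then the intrinsics apply), "R" (3x3) and "t" (3): a world point X has camera coordinates R X + t; the wrist camera has in their place "mount" (4x4, takes a point from camera to tool coordinates, whose origin is the TCP and whose axes are the flange's). Camera axes: x right, y down, z forward; pixel columns grow to the right and rows downward; lengths in m; the calibration is good to about 2 mm. A picture is of the moment at which its call begins: read the wrist's pose just before it. There is no depth.
- r.close_job(): hands the job in; it is judged then, once.
The state is a dict: "time": time; "joint_positions": joint angles; "joint_vel": joint speeds; "joint_torque": joint torques, N m; "ee_pos": TCP position; "eef_rot": TCP orientation; "ft_force": force on the tool from outside, world axes, zero at the start; "torque": the same for the moment, N m; "width": finger opening in m; "grip_force": force on a finger pad.
Only numpy, scipy, OpenCV 4.12 (cv2) and the standard library are available. Lean on these libraries where they do the work, as an engineer would, in place of code of your own. Each camera call takes 0.05 s, during which the arm holds its last target. There are 200 camera calls.

## Working session

There is one attempt and no reset: what is moved stays moved. The work goes in short steps, Python scripts to look and compute and a tool call to move; the robot and the scene stay as the last step left them, time stands still between calls to the robot, and variables do not carry over. Pictures are saved under pics/ and viewed, at most 10 in all, crops included, and the job is handed in when it is done.

Besides the shell and the picture viewer there is one more tool, called after "Call:" as name([rows], argument=value, ...), one row to a line, values as JSON. drive_tool: Moves the arm, as the interface text tells. Its arguments: {"type":"object","properties":{"series":{"type":"array"},"hand":{"type":"number"},"newtons":{"type":"number"}},"required":["series"]}

```bash
mkdir -p pics; ls; cat > h.py <<'E'
import numpy as np, cv2
from scipy.spatial.transform import Rotation as Ro
from bench import r, vision
def shot(n):
    s=r.read_state(); c=vision.camera(n); c["name"]=n
    if n=="wrist":
        T=np.eye(4); T[:3,:3]=Ro.from_quat(s["eef_rot"]).as_matrix(); T[:3,3]=s["ee_pos"]
        M=T@np.array(c["mount"]); c["R"]=M[:3,:3].T; c["t"]=-c["R"]@M[:3,3]
    c["R"]=np.array(c["R"]); c["t"]=np.array(c["t"]); return c
def save(c,f): cv2.imwrite("pics/"+f,c["color"][:,:,::-1])
def dist(c): return np.array([c["k1"],0,0,0,0.])
def ray(c,uv):
    p=cv2.undistortPointsIter(np.array(uv,float).reshape(-1,1,2),np.array(c["intrinsics"]),dist(c),None,None,(3,50,1e-9)).reshape(-1,2)
    d=np.c_[p,np.ones(len(p))]@c["R"]; return -c["R"].T@c["t"],d
def onz(c,uv,z):
    o,d=ray(c,uv); return o+d*((z-o[2])/d[:,2])[:,None]
def proj(c,X):
    return cv2.projectPoints(np.array(X,float).reshape(-1,1,3),cv2.Rodrigues(c["R"])[0],c["t"],np.array(c["intrinsics"]),dist(c))[0].reshape(-1,2)
E
python3 - <<'E'
from h import *
s=r.read_state(); print(s["time"],s["ee_pos"],s["eef_rot"],s["width"])
for n in("scene","side","wrist"):
    c=shot(n); save(c,n+"0.png"); print(n,-c["R"].T@c["t"],c["R"][2],c["k1"])
E
```

```text
pics
0.0 [0.19817057 0.59235807 0.22973553] [ 1.60707969e-01  9.87001740e-01 -7.11977306e-04 -8.08647547e-05] 0.08701212583385715
scene [1.18938161 0.32801597 1.01481294] [-0.55182505 -0.27888026 -0.78594842] -0.05975607098093252
side [ 0.24747392 -0.65156495  0.78392791] [ 0.27912716  0.65494668 -0.70223421] -0.09822515521894795
wrist [0.13084596 0.61375651 0.38528634] [ 0.24943367 -0.08445732 -0.96470193] -0.006090663966501027
```

View pics/scene0.png

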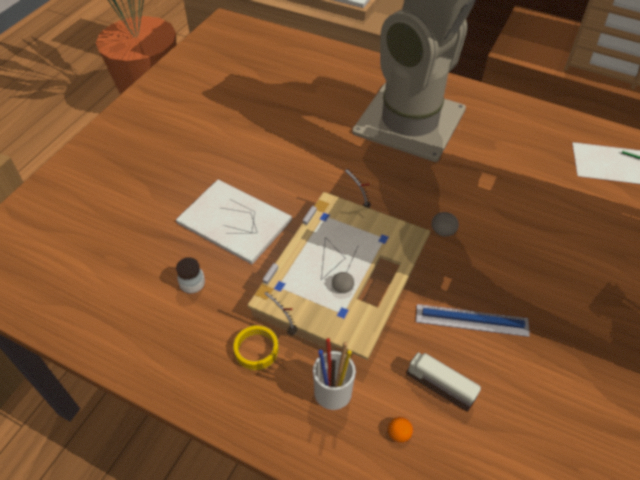

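View pics/side0.png

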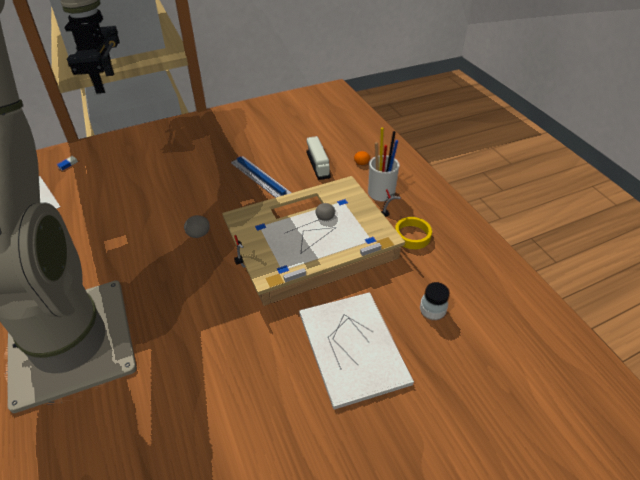

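The scene view shows the stone on the board at (343,282). A second, larger grey stone lies on the desk at (445,223), with an orange ball at (401,430). The sketches are at (235,220), past the low edge, and the rule is at (472,320). The side view shows the stone at (326,212), the sketches at (355,350) and the rule at (260,177).

```bash
cat > m.py <<'E'
from h import *
def tri(a,ua,b,ub):
    A=[];B=[]
    for c,u in((a,ua),(b,ub)):
        o,d=ray(c,[u]); d=d[0]/np.linalg.norm(d[0]); P=np.eye(3)-np.outer(d,d); A.append(P);B.append(P@o)
    return np.linalg.lstsq(np.vstack(A),np.hstack(B),rcond=None)[0]
def blob(mask,seed):
    n,l,st,ce=cv2.connectedComponentsWithStats(mask.astype(np.uint8)); 
    ids=[i for i in range(1,n) if st[i,4]>15]; i=min(ids,key=lambda i:np.hypot(*(ce[i]-seed)))
    return l==i,ce[i],st[i,4]
def rect(mask):
    k=max(cv2.findContours(mask.astype(np.uint8),0,1)[0],key=cv2.contourArea); return k.reshape(-1,2)
def hsv(c): return cv2.cvtColor(c["color"],cv2.COLOR_RGB2HSV).astype(int)
E
python3 - <<'E'
from m import *
S=shot("scene"); D=shot("side"); np.set_printoptions(precision=4,suppress=True)
# stacks
for c,seed in((S,(235,220)),(D,(355,350))):
    h=hsv(c); m=(h[...,1]<60)&(h[...,2]>140); b,ce,n=blob(m,seed); k=rect(b)
    w=onz(c,k,.012)[:,:2]; print("sketch",n,cv2.minAreaRect((w*1000).astype(np.float32)))
for c,seed in((S,(472,320)),(D,(260,177))):
    h=hsv(c); m=(abs(h[...,0]-112)<14)&(h[...,1]>120)&(h[...,2]>50); b,ce,n=blob(m,seed); w=onz(c,rect(b),.017)[:,:2]
    print("rule",n,cv2.minAreaRect((w*1000).astype(np.float32)))
    n,l,st,cc=cv2.connectedComponentsWithStats(m.astype(np.uint8))
    for i in range(1,n):
        if st[i,4]>15: print("  blue",cc[i],st[i,4],onz(c,[cc[i]],.05)[0])
h=hsv(S)
print("stone",tri(S,(343,282),D,(326,212)),"other",tri(S,(445,223),D,(197,227)))
for z,u in((.05,(429,233)),(.05,(366,355)),(.05,(323,193)),(.05,(250,306))): print("corner S",onz(S,[u],z)[0])
for u in((223,212),(350,178),(404,239),(257,280)): print("corner D",onz(D,[u],.05)[0])
E
```

```text
sketch 4956 ((501.58935546875, -224.07400512695312), (215.81396484375, 149.54954528808594), 83.6441421508789)
sketch 7864 ((498.8876647949219, -226.4366912841797), (211.33984375, 149.01663208007812), 83.5745620727539)
rule 555 ((512.7225341796875, 329.732177734375), (14.615386962890625, 192.7293701171875), 17.996732711791992)
  blue [324.  216.5] 22 [ 0.4367 -0.0331  0.05  ]
  blue [383.1667 238.5417] 24 [0.4357 0.1035 0.05  ]
  blue [279.2647 285.8529] 34 [ 0.6365 -0.0321  0.05  ]
  blue [342.2683 312.3659] 41 [0.636  0.1037 0.05  ]
  blue [474.8108 317.5045] 555 [0.5344 0.3325 0.05  ]
rule 310 ((505.9286193847656, 323.4757080078125), (16.778409957885742, 203.78591918945312), 17.9283390045166)
  blue [392.4306 156.4028] 72 [0.8334 0.2133 0.05  ]
  blue [261.6129 175.9419] 310 [0.4971 0.2749 0.05  ]
  blue [ 63.9474 164.3684] 76 [0.0335 0.5471 0.05  ]
  blue [342.     201.9333] 30 [0.6354 0.1045 0.05  ]
  blue [260.0278 226.6111] 36 [0.4347 0.1041 0.05  ]
  blue [370.125 240.   ] 40 [ 0.6361 -0.0319  0.05  ]
  blue [282.3  269.04] 50 [ 0.4356 -0.0321  0.05  ]
stone [0.5809 0.0776 0.0616] other [0.3083 0.1999 0.0156]
corner S [0.3788 0.1837 0.05  ]
corner S [0.6981 0.1802 0.05  ]
corner S [ 0.3761 -0.0654  0.05  ]
corner S [ 0.7022 -0.0595  0.05  ]
corner D [0.3729 0.1849 0.05  ]
corner D [0.6924 0.1772 0.05  ]
corner D [ 0.7039 -0.059   0.05  ]
corner D [ 0.3795 -0.0386  0.05  ]
```

Call:
drive_tool([
  [[1.9,-2.6,0],1.85],
  [[1.9,-2.6,0],1.85],
  [[1.9,-2.6,0],1.85],
  [[1.9,-2.6,0],1.85],
  [[1.9,-2.6,0],1.85],
  [[1.9,-2.6,0],1.85],
  [[1.9,-2.6,0],1.85],
  [[1.9,-2.6,0],1.85],
  [[1.9,-2.6,0],1.85],
  [[1.9,-2.6,0],1.85],
], hand=0, newtons=15)

```text
time: 1.5
ee_pos: [0.3888, 0.3318, 0.2306]
eef_rot: [-0.001, 1.0, 0.0, 0.0]
ft_force: [0.9, 0.4, 0.1]
width: 0.0872
grip_force: 0.0
```

Call:
drive_tool([
  [[1.9,-2.6,-0.5],0],
  [[1.9,-2.6,-0.5],0],
  [[1.9,-2.6,-0.5],0],
  [[1.9,-2.6,-0.5],0],
  [[1.9,-2.6,-0.5],0],
  [[1.9,-2.6,-0.5],0],
  [[1.9,-2.6,-0.5],0],
  [[1.9,-2.6,-0.5],0],
  [[1.9,-2.6,-0.5],0],
  [[2.1,-2.0,-0.5],0],
])

```text
time: 2.75
ee_pos: [0.5808, 0.0775, 0.1805]
eef_rot: [0.0, 1.0, 0.0, 0.0]
ft_force: [1.2, 0.1, 0.6]
width: 0.0871
grip_force: 0.0
```

```bash
python3 - <<'E'
from m import *
c=shot("wrist"); save(c,"w1.png"); s=r.read_state(); print(s["ee_pos"],s["eef_rot"],s["joint_positions"],s["time"])
print(proj(c,[[.581,.078,.064],[.536,.173,.05]]))
E
```

```text
[0.58246261 0.07418818 0.17973927] [ 1.75591764e-03  9.99997912e-01 -1.00682182e-03  2.82664561e-04] [-0.50836605  0.28648339  0.36411202  1.65237299 -0.10506827  1.22213883
  1.44538661] 2.8
[[329.60803643 236.36005347]
 [446.70524861 178.29823131]]
```

View pics/w1.png

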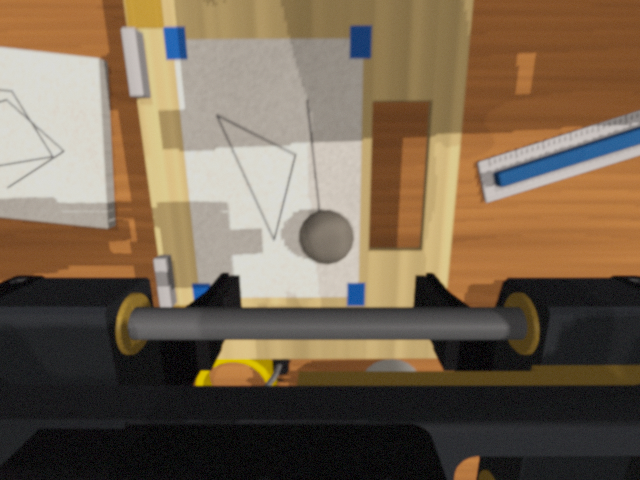

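The wrist view shows the stone at (326,237), matching its projection, the slot at u 372–430 and the rule at right. I'll descend and grasp.

Call:
drive_tool([
  [[0,0,-2],0],
  [[0,0,-2],0],
  [[0,0,-2],0],
  [[0,0,-2],0],
  [[0,0,-1.5],0],
  [[0,0,-1],0],
  [[0,0,-0.8],0],
  [[0,0,-0.5],0],
  [[0,0,0],0],
  [[0,0,0],0],
])

```text
time: 4.05
ee_pos: [0.5805, 0.0788, 0.063]
eef_rot: [-0.0, 1.0, 0.0, 0.0]
ft_force: [-0.6, 0.0, 0.5]
width: 0.0874
grip_force: 0.0
```

Call:
drive_tool([
  [[0,0,0],0],
  [[0,0,0],0],
  [[0,0,0],0],
  [[0,0,0],0],
  [[0,0,0],0],
  [[0,0,0],0],
  [[0,0,0],0],
  [[0,0,0],0],
  [[0,0,0],0],
  [[0,0,0],0],
], hand=1)

```text
time: 5.3
ee_pos: [0.5802, 0.0787, 0.0626]
eef_rot: [-0.0, 1.0, 0.0, -0.0]
ft_force: [0.4, -0.6, 1.2]
width: 0.0433
grip_force: 15.0
```

Call:
drive_tool([
  [[0,0,1],0],
  [[0,0,2.5],0],
  [[0,-1,2.5],0],
  [[-1,-3.4,0],0],
  [[-1,-4,0],0],
  [[-1,-4,0],0],
  [[-1,-4,0],0],
  [[-1,-4,0],0],
  [[-1,-4,0],0],
  [[-1,-4,0],0],
])

```text
time: 6.55
ee_pos: [0.51, -0.2064, 0.1233]
eef_rot: [-0.0, 1.0, 0.0, 0.0]
ft_force: [0.8, 0.5, 0.6]
width: 0.0435
grip_force: 15.0
```

Call:
drive_tool([
  [[-1,-2,0],0],
  [[0,0,-2],0],
  [[0,0,-2],0],
  [[0,0,-2],0],
  [[0,0,-1.5],0],
  [[0,0,-1],0],
  [[0,0,-0.7],0],
  [[0,0,-0.4],0],
  [[0,0,0],0],
  [[0,0,0],0],
])

```text
time: 7.8
ee_pos: [0.5005, -0.2253, 0.0269]
eef_rot: [-0.0, 1.0, -0.0, 0.0]
ft_force: [-0.6, 0.1, -1.3]
width: 0.0433
grip_force: 15.0
```

Call:
drive_tool([
  [[0,0,-0.2],0],
  [[0,0,0],0],
  [[0,0,0],0],
  [[0,0,0],0],
  [[0,0,0],0],
  [[0,0,0],0],
  [[0,0,0],0],
  [[0,0,0],0],
  [[0,0,0],0],
  [[0,0,0],0],
], hand=0)

```text
time: 9.05
ee_pos: [0.5003, -0.2253, 0.0246]
eef_rot: [-0.0, 1.0, 0.0, 0.0]
ft_force: [0.0, 0.1, 1.5]
width: 0.087
grip_force: 0.0
```

Call:
drive_tool([
  [[0,0,2],0],
  [[0,0,3],0],
  [[0,0,4],0],
  [[0,0,4],0],
  [[0.4,4,2],0],
  [[0.4,4,0],0],
  [[0.4,4,0],0],
  [[0.4,4,0],0],
  [[0.4,4,0],0],
  [[0.4,4,0],0],
])

```text
time: 10.3
ee_pos: [0.5242, 0.016, 0.1747]
eef_rot: [0.0, 1.0, 0.0, 0.0]
ft_force: [0.8, 0.8, 0.3]
width: 0.0875
grip_force: 0.0
```

Call:
drive_tool([
  [[0.4,4,0],0],
  [[0.4,4,0],0],
  [[0.4,4,0],0],
  [[0,3.4,0],0],
  [[0,0,0],0],
  [[0,0,0],0],
  [[0,0,0],0],
  [[0,0,0],0],
  [[0,0,0],0],
  [[0,0,0],0],
], hand=0.42, newtons=40)

```text
time: 11.55
ee_pos: [0.5363, 0.1686, 0.1746]
eef_rot: [0.0, 1.0, 0.0, -0.0]
ft_force: [0.7, 0.2, 0.4]
width: 0.0504
grip_force: 0.0
```

```bash
python3 - <<'E'
from m import *
c=shot("wrist"); save(c,"w2.png"); s=r.read_state(); print(s["ee_pos"],s["width"],s["time"])
print(proj(c,[[.536,.173,.05],[.536,.161,.05],[.536,.185,.05],[.476,.161,.05],[.596,.161,.05]]))
print(onz(c,[[0,0],[639,479],[320,240]],.05))
c=shot("scene"); save(c,"s2.png")
E
```

```text
[0.53626168 0.16868937 0.17462118] 0.050731804423380364 11.6
[[334.29961708 233.29044351]
 [319.80250064 233.28770835]
 [348.79599948 233.29331603]
 [319.40285734 158.96122867]
 [320.16415667 299.91710516]]
[[ 0.36628597 -0.06374698  0.05      ]
 [ 0.7978155   0.48950783  0.05      ]
 [ 0.54176009  0.16113414  0.05      ]]
```

View pics/w2.png

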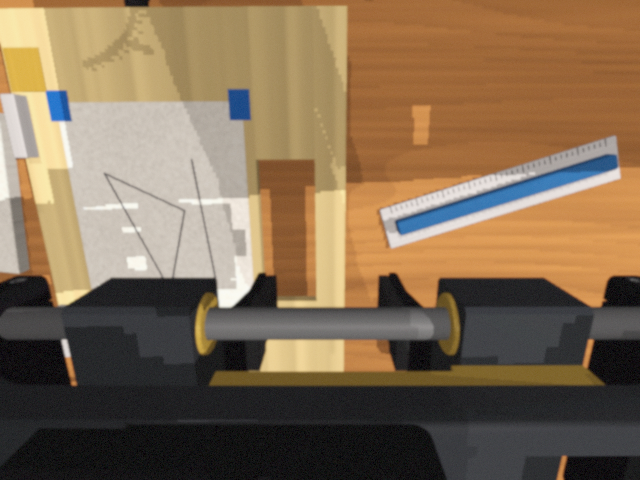

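The wrist view shows the slot's right edge at u 314 and the free edge at u 347. That puts the strip centre at y≈0.171.

Call:
drive_tool([
  [[0,0.2,-2],0],
  [[0,0,-2.5],0],
  [[0,0,-2.5],0],
  [[0,0,-2],0],
  [[0,0,-1.5],0],
  [[0,0,-1.5],0],
  [[0,0,-1],0],
  [[0,0,-1],0],
  [[0,0,0],0],
  [[0,0,0],0],
])

```text
time: 12.9
ee_pos: [0.5365, 0.1708, 0.035]
eef_rot: [-0.0, 1.0, 0.0, 0.0]
ft_force: [0.7, -0.5, -0.3]
width: 0.0504
grip_force: 0.0
```

Call:
drive_tool([
  [[0,0,0],0],
  [[0,0,0],0],
  [[0,0,0],0],
  [[0,0,0],0],
  [[0,0,0],0],
  [[0,0,0],0],
  [[0,0,0],0],
  [[0,0,0],0],
  [[0,0,0],0],
  [[0,0,0],0],
], hand=1, newtons=40)

```text
time: 14.15
ee_pos: [0.5363, 0.171, 0.0347]
eef_rot: [-0.0, 1.0, 0.0, 0.0]
ft_force: [-1.6, 3.5, 1.4]
width: 0.0233
grip_force: 40.0
```

Call:
drive_tool([
  [[0,0,0.75],0],
  [[0,-0.05,0.7],0],
  [[0,-0.05,0.75],0],
  [[0,-0.1,0.7],0],
  [[0,-0.1,0.7],0],
  [[0,-0.1,0.75],0],
  [[0,-0.15,0.7],0],
  [[0,-0.15,0.7],0],
  [[0,-0.2,0.7],0],
  [[0,-0.2,0.7],0],
])

```text
time: 15.4
ee_pos: [0.5361, 0.1611, 0.1055]
eef_rot: [-0.0, 1.0, 0.001, 0.0]
ft_force: [5.1, 7.6, -8.5]
width: 0.0236
grip_force: 40.0
```

Call:
drive_tool([
  [[0,-0.25,0.7],0],
  [[0,-0.25,0.7],0],
  [[0,-0.25,0.7],0],
  [[0,-0.3,0.65],0],
  [[0,-0.3,0.65],0],
  [[0,-0.35,0.65],0],
  [[0,-0.35,0.65],0],
  [[0,-0.35,0.65],0],
  [[0,-0.4,0.6],0],
  [[0,-0.4,0.6],0],
])

```text
time: 16.65
ee_pos: [0.5363, 0.1316, 0.1719]
eef_rot: [-0.002, 1.0, 0.002, 0.001]
ft_force: [2.4, 14.3, -2.1]
width: 0.0228
grip_force: 40.0
```

```bash
cat > ang.py <<'E'
from m import *
import sys
np.set_printoptions(precision=4,suppress=True)
S=shot("scene"); D=shot("side"); save(S,f"s{sys.argv[1]}.png"); save(D,f"d{sys.argv[1]}.png")
def blues(c):
    h=hsv(c); m=(abs(h[...,0]-112)<14)&(h[...,1]>120)&(h[...,2]>50)
    n,l,st,cc=cv2.connectedComponentsWithStats(m.astype(np.uint8))
    return [cc[i] for i in range(1,n) if 12<st[i,4]<120]
a,b=blues(S),blues(D)
for u in a:
    for v in b:
        X=tri(S,u,D,v); e=max(np.hypot(*(proj(S,[X])[0]-u)),np.hypot(*(proj(D,[X])[0]-v)))
        if e<2.5 and .38<X[0]<.7: print(X,round(e,2),"ang",np.degrees(np.arctan2(X[2]-.045,X[1]+.067)-np.arcsin(.005/np.hypot(X[2]-.045,X[1]+.067))))
print(r.read_state()["time"])
E
python3 ang.py 3
```

```text
[0.6361 0.0733 0.1428] 0.21 ang 33.19902615558394
16.75
```

Call:
drive_tool([
  [[0,-0.2,0.25],0],
  [[0,-0.2,0.25],0],
  [[0,0,0],0],
  [[0,0,0],0],
  [[0,0,0],0],
  [[0,0,0],0],
  [[0,0,0],0],
  [[0,0,0],0],
  [[0,0,0],0],
  [[0,0,0],0],
])

```text
time: 18.0
ee_pos: [0.5363, 0.1281, 0.1774]
eef_rot: [-0.002, 1.0, 0.003, 0.001]
ft_force: [0.5, 13.8, 3.2]
width: 0.023
grip_force: 40.0
```

Call:
drive_tool([
  [[0,0,0],0],
  [[0,0,0],0],
  [[0,0,0],0],
  [[0,0,0],0],
  [[0,0,0],0],
  [[0,0,0],0],
  [[0,0,0],0],
  [[0,0,0],0],
  [[0,0,0],0],
  [[0,0,0],0],
], hand=0.42)

```text
time: 19.25
ee_pos: [0.5363, 0.1237, 0.1766]
eef_rot: [-0.0, 1.0, 0.0, -0.0]
ft_force: [0.8, 0.0, -0.7]
width: 0.0507
grip_force: 0.0
```

Call:
drive_tool([
  [[0,0,0.5],0],
  [[0,0,1],0],
  [[0,0,2],0],
  [[0,0,3],0],
  [[0,0,0],0],
  [[0,0,0],0],
  [[0,0,0],0],
  [[0,0,0],0],
  [[0,0,0],0],
  [[0,0,0],0],
])

```text
time: 20.5
ee_pos: [0.5362, 0.1237, 0.2415]
eef_rot: [-0.0, 1.0, 0.0, -0.0]
ft_force: [-0.3, -0.4, 0.2]
width: 0.05
grip_force: 0.0
```

```bash
python3 ang.py 4
```

```text
[0.6358 0.0702 0.1464] 0.1 ang 34.79155318153962
20.6
```

View pics/d4.png

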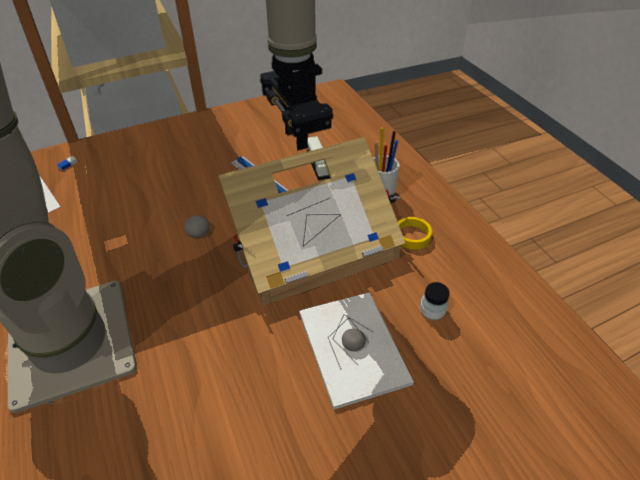

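The board is at 34.8° with nothing holding it, and the stone is on the sketches at (353,340) in the side view. Next I'll go to the rule.

Call:
drive_tool([
  [[-0.3,2,0],-7.2],
  [[-0.3,2,0],-7.2],
  [[-0.3,2,0],-7.2],
  [[-0.3,2,0],-7.2],
  [[-0.3,2,0],-7.2],
  [[-0.3,2,0],-7.2],
  [[-0.3,2,-1],-7.2],
  [[-0.3,2,-2],-7.2],
  [[-0.3,2,-2],-7.2],
  [[-0.3,2,-2],-7.2],
])

```text
time: 21.85
ee_pos: [0.5061, 0.3244, 0.1709]
eef_rot: [0.589, 0.808, 0.0, 0.0]
ft_force: [0.1, -0.2, 0.8]
width: 0.0506
grip_force: 0.0
```

```bash
python3 - <<'E'
from m import *
c=shot("wrist"); save(c,"w5.png"); s=r.read_state(); print(s["ee_pos"],s["eef_rot"],s["joint_positions"],s["time"])
h=hsv(c); m=(abs(h[...,0]-112)<14)&(h[...,1]>120)&(h[...,2]>50)
n,l,st,cc=cv2.connectedComponentsWithStats(m.astype(np.uint8)); i=1+np.argmax(st[1:,4]); print(st[i])
w=onz(c,rect(l==i),.017)[:,:2]; print(cv2.minAreaRect((w*1000).astype(np.float32)))
E
```

```text
[0.50381087 0.32695314 0.16789121] [ 0.59051731  0.80702316 -0.00136162 -0.00103562] [-0.87544888  0.32354217  0.2758477   1.62267464 -0.0937946   1.21152263
 -0.27250901] 21.9
[ 325  107   14  200 2557]
((507.0550537109375, 335.00262451171875), (11.290434837341309, 181.22230529785156), 17.695695877075195)
```

View pics/w5.png

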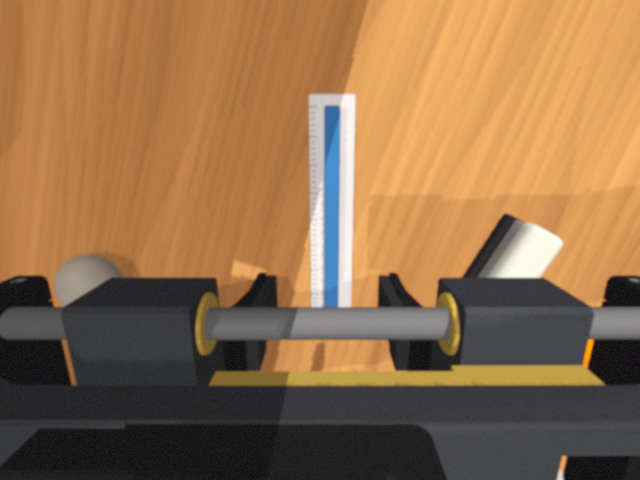

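The wrist view shows the rule aligned with the tool and its far end at (332,100). That puts its centre at about (0.510, 0.326). The stapler at (520,250) is clear.

Call:
drive_tool([
  [[0.4,0.2,-3],0],
  [[0,0,-3],0],
  [[0,0,-3],0],
  [[0,0,-2],0],
  [[0,0,-1.5],0],
  [[0,0,-1.2],0],
  [[0,0,-1],0],
  [[0,0,-0.7],0],
  [[0,0,0],0],
  [[0,0,0],0],
])

```text
time: 23.15
ee_pos: [0.5106, 0.3259, 0.018]
eef_rot: [0.588, 0.809, 0.0, 0.0]
ft_force: [0.3, 0.4, 0.5]
width: 0.0504
grip_force: 0.0
```

Call:
drive_tool([
  [[0,0,0],0],
  [[0,0,0],0],
  [[0,0,0],0],
  [[0,0,0],0],
  [[0,0,0],0],
  [[0,0,0],0],
  [[0,0,0],0],
  [[0,0,0],0],
  [[0,0,0],0],
  [[0,0,0],0],
], hand=1, newtons=20)

```text
time: 24.4
ee_pos: [0.5102, 0.3258, 0.0176]
eef_rot: [0.588, 0.809, 0.0, 0.0]
ft_force: [-0.2, -0.3, -0.1]
width: 0.0135
grip_force: 20.0
```

Call:
drive_tool([
  [[0,0,1],0],
  [[0,0,3],0],
  [[0,0,3.5],0],
  [[0,0,3.5],0],
  [[0,0,3.5],7.2],
  [[0,0,3.5],7.2],
  [[0,0,3.5],7.2],
  [[0,0,3],7.2],
  [[0,0,0],7.2],
  [[0,0,0],7.2],
])

```text
time: 25.65
ee_pos: [0.5103, 0.3257, 0.2636]
eef_rot: [0.247, 0.969, 0.0, 0.0]
ft_force: [0.1, -0.3, -1.2]
width: 0.0136
grip_force: 20.0
```

Call:
drive_tool([
  [[0.26,-3.2,0],7.2],
  [[0.26,-3.2,0],7.2],
  [[0.26,-3.2,0],7.2],
  [[0.26,-3.2,0],7.2],
  [[0.26,-4,0],0],
  [[0.26,-4,0],0],
  [[0.26,-4,0],0],
  [[0.26,-4,0],0],
  [[0.26,-4,0],0],
  [[0.26,-4,0],0],
])

```text
time: 26.9
ee_pos: [0.5361, -0.0437, 0.2633]
eef_rot: [0.0, 1.0, 0.0, 0.0]
ft_force: [0.5, 0.1, -1.5]
width: 0.0137
grip_force: 20.0
```

Call:
drive_tool([
  [[0,0,-2],0],
  [[0,0,-3],0],
  [[0,0,-3],0],
  [[0,0,-2],0],
  [[0,0,-1],0],
  [[0,0,0],0],
  [[0,0,0],0],
  [[0,0,0],0],
  [[0,0,0],0],
  [[0,0,0],0],
])

```text
time: 28.15
ee_pos: [0.5363, -0.0422, 0.1528]
eef_rot: [-0.0, 1.0, 0.0, 0.0]
ft_force: [-0.1, 0.5, -1.0]
width: 0.0135
grip_force: 20.0
```

```bash
python3 ang.py 6; python3 - <<'E'
from h import *
s=r.read_state();print(s["ee_pos"],s["eef_rot"])
c=cv2.imread("pics/d6.png")[180:330,190:450]; cv2.imwrite("pics/d6c.png",cv2.resize(c,None,fx=3,fy=3,interpolation=2))
E
```

```text
28.25
[ 0.53630168 -0.04223015  0.15266233] [-7.13847643e-05  9.99999994e-01  5.43211472e-05  6.31134596e-05]
```

View pics/d6c.png

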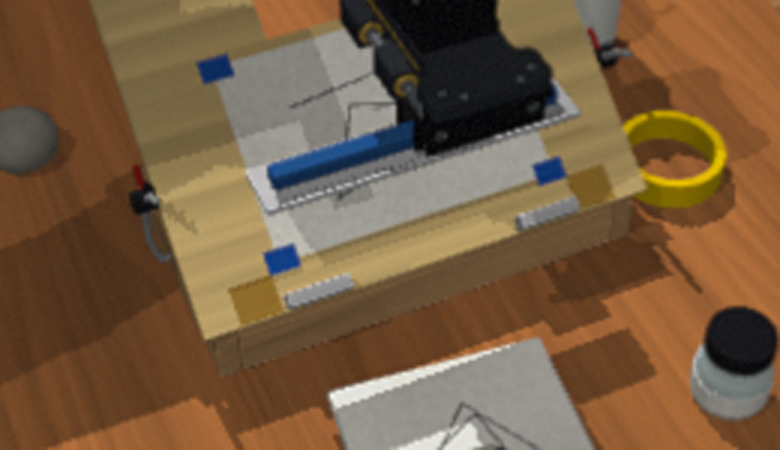

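The side crop shows the rule held level and parallel above the two stops, which are at (320,290) and (548,213).

Call:
drive_tool([
  [[0,0,-1],0],
  [[0,0,-1.2],0],
  [[0,0,-1],0],
  [[0,0,-0.8],0],
  [[0,0,-0.5],0],
  [[0,0,-0.3],0],
  [[0,0,-0.1],0],
  [[0,0,0],0],
  [[0,0,0],0],
  [[0,0,0],0],
])

```text
time: 29.5
ee_pos: [0.5363, -0.0423, 0.1037]
eef_rot: [-0.0, 1.0, 0.0, 0.0]
ft_force: [0.2, -0.3, -0.3]
width: 0.0138
grip_force: 20.0
```

```bash
python3 - <<'E'
from m import *
S=shot("scene"); D=shot("side"); a=np.radians(34.8); u=np.array([0,np.cos(a),np.sin(a)]);n=np.array([0,-np.sin(a),np.cos(a)]);H=np.array([.536,-.067,.045])
for f,c,(y0,y1,x0,x1) in(("S",S,(180,330,220,400)),("D",D,(180,330,230,430))):
    im=c["color"][:,:,::-1].copy()
    P=[H+u*.011+n*q+np.array([s,0,0]) for s in(.062,.108,-.062,-.108) for q in (.005,.017)]
    for p in proj(c,P): im[int(round(p[1])),int(round(p[0]))]=(0,0,255)
    cr=cv2.resize(im[y0:y1,x0:x1],(400*(x1-x0)//200,300),interpolation=0)
    globals()[f]=cr
cv2.imwrite("pics/c7.png",np.hstack([S,D]))
E
```

```text
(no output)
```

View pics/c7.png

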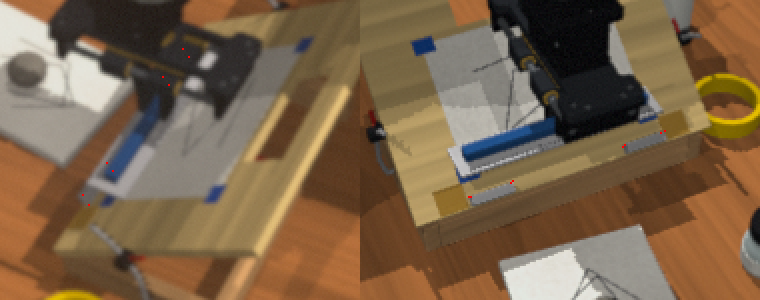

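The projected stop edges coincide with the real stops. I'll lower to contact and let go.

Call:
drive_tool([
  [[0,0,-0.1],0],
  [[0,0,-0.1],0],
  [[0,0,-0.1],0],
  [[0,0,0],0],
  [[0,0,0],0],
  [[0,0,0],0],
  [[0,0,0],0],
  [[0,0,0],0],
  [[0,0,0],0],
  [[0,0,0],0],
])

```text
time: 30.85
ee_pos: [0.5363, -0.0423, 0.1006]
eef_rot: [-0.0, 1.0, 0.0, -0.0]
ft_force: [0.6, 0.3, -1.0]
width: 0.0138
grip_force: 20.0
```

Call:
drive_tool([
  [[0,0,0],0],
  [[0,0,0],0],
  [[0,0,0],0],
  [[0,0,0],0],
  [[0,0,0],0],
  [[0,0,0],0],
  [[0,0,0],0],
  [[0,0,0],0],
  [[0,0,0],0],
  [[0,0,0],0],
], hand=0.65)

```text
time: 32.1
ee_pos: [0.5362, -0.0423, 0.1006]
eef_rot: [-0.0, 1.0, 0.0, -0.0]
ft_force: [0.0, -0.6, 0.5]
width: 0.0306
grip_force: 0.0
```

Call:
drive_tool([
  [[0,0,0.3],0],
  [[0,0,0.5],0],
  [[0,0,1],0],
  [[0,0,2],0],
  [[0,0,3],0],
  [[0,0,3],0],
  [[0,0,3],0],
  [[0,0,0],0],
  [[0,0,0],0],
  [[0,0,0],0],
])

```text
time: 33.35
ee_pos: [0.5358, -0.0422, 0.2278]
eef_rot: [-0.0, 1.0, -0.0, -0.001]
ft_force: [-1.0, 0.1, 0.1]
width: 0.0307
grip_force: 0.0
```

```bash
cat > chk.py <<'E'
from m import *
import sys
a=np.radians(34.8); u=np.array([0,np.cos(a),np.sin(a)]);n=np.array([0,-np.sin(a),np.cos(a)]);H=np.array([.536,-.067,.045]); L=H+.011*u+.005*n
out=[]
for nm,sd,(y0,y1,x0,x1) in(("scene",(290,240),(180,330,220,400)),("side",(340,250),(180,330,230,430))):
    c=shot(nm); h=hsv(c); m=(abs(h[...,0]-112)<14)&(h[...,1]>120)&(h[...,2]>50)
    k,l,st,cc=cv2.connectedComponentsWithStats(m.astype(np.uint8))
    for i in range(1,k):
        if st[i,4]>60:
            # guard pixels onto plane 17 mm above the board face
            o,d=ray(c,rect(l==i)); t=((L+.017*n-o)@n)/(d@n); X=o+d*t[:,None]-L
            q=np.c_[-X[:,0],X@u].astype(np.float32)*1000
            if abs(q).max()<200: print(nm,st[i,4],cv2.minAreaRect(q))
    im=c["color"][y0:y1,x0:x1,::-1]; out.append(cv2.resize(im,(400*(x1-x0)//200,300),interpolation=2))
cv2.imwrite("pics/"+sys.argv[1],np.hstack(out))
E
python3 chk.py c8.png; python3 ang.py 8
```

```text
scene 418 ((-4.263824462890625, 31.68035888671875), (19.783103942871094, 196.27117919921875), 89.8938980102539)
side 68 ((104.27057647705078, 155.22947692871094), (13.50266170501709, 19.53230094909668), 87.44280242919922)
side 602 ((4.842071533203125, 20.294174194335938), (13.022012710571289, 198.2805633544922), 89.87664031982422)
33.55
```

View pics/c8.png

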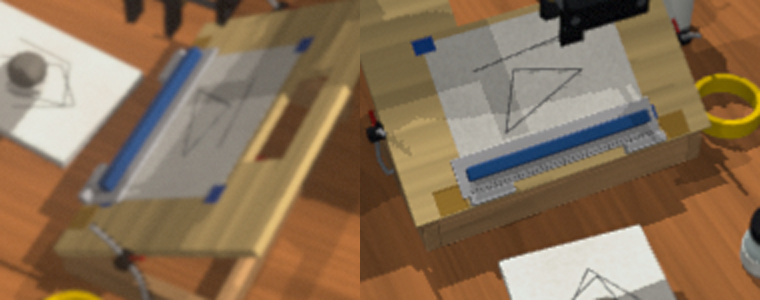

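Seen almost square-on from the side, the guard is about 20 mm above the stops, as it should be. The scene view is too oblique to decide. I'll back the hand off and check flatness.

Call:
drive_tool([
  [[0,0,3],0],
  [[0,0,3],0],
  [[-2,3,2],0],
  [[-2,4,0],0],
  [[-2,4,0],0],
  [[-2,4,0],0],
  [[-2,4,0],0],
  [[0,4,0],0],
  [[0,4,0],0],
  [[0,4,0],0],
])

```text
time: 34.8
ee_pos: [0.4361, 0.269, 0.3085]
eef_rot: [0.0, 1.0, 0.0, -0.0]
ft_force: [-0.2, -0.1, -0.1]
width: 0.0306
grip_force: 0.0
```

```bash
python3 ang.py 9; python3 - <<'E'
from m import *
np.set_printoptions(precision=4,suppress=True)
def ends(f,c,sd):
    h=hsv(c); m=(abs(h[...,0]-112)<14)&(h[...,1]>120)&(h[...,2]>50)
    b,ce,n=blob(m&True,sd); k=rect(b); q=cv2.boxPoints(cv2.minAreaRect(k.astype(np.float32))); print(f,n,q.round(1).tolist())
S=shot("scene");D=shot("side")
ends("S",S,(297,240));ends("D",D,(338,252))
for ang in (34.8,):
  a=np.radians(ang); u=np.array([0,np.cos(a),np.sin(a)]);n=np.array([0,-np.sin(a),np.cos(a)]);L=np.array([.536,-.067,.045])+.011*u+.005*n
  for xs in(.1,-.1):
    for s,z in((.013,.017),(.027,.017),(.027,.004),(.013,.004)):
      X=L+u*s+n*z+[xs,0,0]; print(xs,s,z,proj(S,[X])[0],proj(D,[X])[0])
cr=[cv2.resize(c["color"][y:y+100,x:x+133,::-1],(400,300),interpolation=2) for c,y,x in((S,180,240),(D,205,272))]
cv2.imwrite("pics/c9.png",np.hstack(cr))
E
```

```text
[0.6359 0.0703 0.1465] 0.11 ang 34.81015819629711
34.9
S 310 [[270.5, 271.29998779296875], [304.20001220703125, 220.8000030517578], [308.5, 223.6999969482422], [274.79998779296875, 274.20001220703125]]
D 600 [[282.3999938964844, 264.20001220703125], [372.70001220703125, 234.10000610351562], [374.70001220703125, 240.10000610351562], [284.3999938964844, 270.20001220703125]]
0.1 0.013 0.017 [266.0926 272.5209] [377.378  239.7098]
0.1 0.027 0.017 [271.0266 272.2958] [374.9962 233.3729]
0.1 0.027 0.004 [274.7197 276.925 ] [372.9088 234.7393]
0.1 0.013 0.004 [269.7818 277.1108] [375.2577 241.0014]
-0.1 0.013 0.017 [312.9235 203.7151] [286.731  269.7345]
-0.1 0.027 0.017 [317.782  202.9866] [284.3787 262.9586]
-0.1 0.027 0.004 [320.9173 207.5564] [283.3408 264.02  ]
-0.1 0.013 0.004 [316.0593 208.247 ] [285.6605 270.7092]
```

View pics/c9.png

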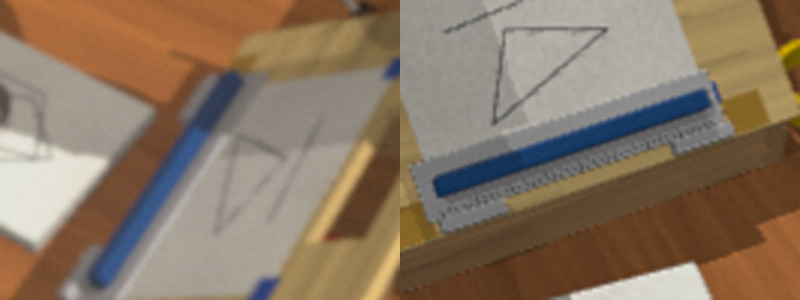

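The last crop shows the rule parallel to both stops and touching them, with its guard within 1 px of the predicted flat pose and about 4 mm off centre. The board reads 34.8° and the hand is clear.

```bash
python3 -c "
from bench import r
print(r.close_job())"
```

```text
the job is handed in; nothing more can be done
None
```

The job is handed in, though no verdict came back: in the last camera views the stone was on the sketches, the board stood unheld at about 34.8°, the rule lay flat against both ledge stops, and the bystanders were not touched.

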